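# Hold the star stencil over the iced cake for dusting

## Robot

A 7-joint arm with a two-finger parallel gripper is mounted at the origin on a cart in front of the work surface, level with it; the furniture and walls round the work are solid. World frame = base frame: x ahead of the robot, y to its left, z up, the work surface at z = 0. Lengths are in m, angles in rad, forces in N, time in s.
With the tool pointing down it reaches from about 0.35 to 0.9 m from the base axis. Payload 8.1 kg.
Tool frame: the origin (TCP) lies between the finger pads; the fingertips stand 17 mm ahead of it and the grasp point (between the pads) lies 2 mm behind it; z points along the fingers, y is the direction in which the jaws open and shut (so a half turn about z gives the same grasp; the last joint's range is limited). The gripper opens to 92 mm and grips with 3 to 60 N. Pads are 19 mm wide; open, the fingers measure 130 mm over their backs; the gripper's body (75 mm by 190 mm) begins 47 mm behind the grasp point.
Start: joints at [1.197, 0.434, 0.025, 1.573, -0.012, 1.134, -0.075], TCP at [0.167, -0.602, 0.244] pointing down, gripper open.
Joint ranges: [-2.62, 2.62], [-0.44, 2.09], [-1.27, 1.32], [0.08, 2.57], [-1.32, 4.46], [0.12, 2], [-2.74, 2.74]. Speed limits (rad/s): [2.22, 2.22, 3.01, 3.01, 3.14, 3.14, 3.14].

## Interface

Orientations are given as a rotation vector (axis times angle).
In Python, from cell import arm gives the robot as it stands. The module is installed in compiled form; this text tells all that it offers.
- The arm moves only by the shell command python3 -m crank 'ROWS' [FORCE]. ROWS is JSON, a list of rows, each a list of 5 numbers: the opening, from 0 (shut) to 1 (fully open), then the shift along the world's x, y, z normalised to -1 to 1, where 1 is 40 cm, then the turn about the world's z normalised to -1 to 1, where 1 is 60 degrees. In form: [[fingers, tx, ty, tz, twist], ...]. A call has exactly 8 rows; each row shifts and turns the commanded pose from where the row before left it; what a row does not reach is not made up. A row lasts 1/12 s, in which the tool goes at most 41.7 mm and 7.16 degrees, less where a joint would pass 70% of its speed; a pose out of reach is approached as far as the arm can. A call with a number of a shift or a turn outside -1 to 1 is refused whole. A call with a gripper value outside its range is refused whole. The fingers move at their own pace and stop on an object; FORCE is the grip in N (left out, the last holds). Time passes only in rows, so rows that do not move let the fingers close, or fill a call up. It gives the time, the measured TCP pose, the force and the opening at its end, in the units of the state.
- arm.observe(): the state, without advancing time (a new reading comes with each control period).
- arm.get_image(name): name is "side" or "top"; returns the picture (480x640x3 uint8, red, green, blue); there is no depth.
- arm.get_calibration(name): a dict with "intrinsics" (3x3 intrinsics, pixels), "extrinsics" (4x4, takes a point from camera to world coordinates). Camera axes: x right, y down, z forward; pixel columns grow to the right and rows downward; lengths in m; the calibration is good to about 2 mm. A picture is of the moment at which its call begins. get_calibration takes no time and is no camera call.
- arm.sign_off(): hands the job in, once; it reports no verdict.
The state is a dict: "clock": time; "joints": joint angles; "dq": joint speeds; "joint_efforts": joint torques, N m; "position": TCP position; "ee_rot": TCP orientation; "force": force on the tool from outside, world axes, zero at the start; "ft_torque": the same for the moment, N m; "width": opening from 0.0 (shut) to 1.0 (fully open).
Only numpy, scipy, OpenCV 4.12 (cv2) and the standard library are available. Lean on these libraries where they do the work, as an engineer would, in place of code of your own. Each camera call takes 0.05 s, during which the arm holds its last target.

## Task

I want to dust the iced cake with sugar through the star stencil. Lift that stencil gently out of its wooden tray by the handle, carry it over the things standing in between, and hold it level about a centimetre above the cake, centred and square to it so that it covers the cake evenly all round; the handle may point to either end of the cake. Nothing may touch the cake, whose icing is wet, leave the other stencil and everything else where it is, and finish while still holding the stencil there, because I will sift the sugar over it next.

Things in the scene. Friction and masses are not known exactly. Their poses are not given: they have to be found in the camera images.
- star_stencil: White plate, 140 (x) x 100 (y) x 3 mm, star-shaped cut-outs, pale wooden handle, 70 to 120 g. Origin: centre of the plate's underside; x along its long side, z up. From the middle of its -x edge a steel strip rises 39 mm to the handle, a level bar 16 mm wide (y), 14 mm thick (z), from x = -88 to -188 mm. The plate overhangs the handle and sags if that is held loosely (15 N or more keeps it). Lies flat in the tray.
- star_stencil_grip (a point): Middle of the star stencil's handle bar: 138 mm to -x of the plate's centre and 38 mm above its underside; axes as the stencil's. The bar can be taken from straight above or leaning in along it from its free end (-x side), even nearly level. A solid wall stands close to the robot's left (x below 0.125 m, y above 0.117 m): the shoulder of an arm built wide to its left strikes it when turning left.
- heart_stencil: The other stencil, same size and shape, but with heart-shaped cut-outs and a black handle, lying on the worktop to the left of the cake. Same origin. Leave it alone.
- tray: Shallow dark wooden tray, fixed, 162 (x) x 121 (y) mm, walls 6 mm, floor 6 mm and rim 22 mm above the worktop, 150 x 109 mm inside: the star stencil lies in it with about 4 mm play all round, its handle out over the -x rim (the bar's underside is 37 mm above the worktop). Origin: centre of the underside, z up. Do not force the stencil against floor or walls (under 15 N).
- cake: Small loaf cake with dark chocolate icing and white piped beads round its foot, 120 (x) x 80 (y) x 56 mm, fixed on a silver card 144 x 104 x 4 mm (part of this body). Origin: centre of the card's underside on the worktop; x along the long side, z up.
- cake_top (a point): Centre of the cake's flat top, 60 mm above the worktop; axes as the cake's.
- red_jar: Jar with a red lid, 63 mm across, 88 mm high, standing between tray and cake. Origin: centre of its foot. Leave it alone.
- mill: Wooden pepper mill, 58 mm across, 150 mm high, standing between tray and cake. Origin: centre of its foot. Leave it alone.
- shaker: Sugar shaker with a grey holed dome, 44 mm across, 90 mm high, standing between tray and cake. Origin: centre of its foot. Leave it alone.
- bottle: Small brown dropper bottle with a black bulb on top, 33 mm across, 102 mm high, standing between tray and cake. Origin: centre of its foot. Leave it alone.

How it is judged:
On the way:
1. the star stencil is lifted clear out of the tray in the gripper (z of star_stencil in the frame of tray above 0.06 m and contact force between the fingers and star_stencil above 0.5 N and contact force between star_stencil and tray below 0.05 N), for 0.2 s.
At the end, for the whole second after the job is handed in: The star stencil is held still in the gripper above the cake: centres within 12 mm, its underside 3 to 22 mm above the cake's top, level within 5 degrees, long sides parallel within 5.7 degrees, not touching the cake (horizontal distance between star_stencil and cake_top below 0.012 m and z of star_stencil in the frame of cake_top between 0.003 and 0.022 m and angle between star_stencil's own z axis and vertical below 0.09 rad and angle between the x axis of star_stencil and the x axis of cake, either way round below 0.1 rad and contact force between the fingers and star_stencil above 0.5 N and contact force between star_stencil and cake below 0.05 N and linear speed of star_stencil below 0.02 m/s and angular speed of star_stencil below 0.15 rad/s); the arm keeps its last pose, push and grip.
It fails at once if the wet icing is touched: anything touches the cake (contact force between any of star_stencil, the fingers, the arm and cake above 0.2 N).
It fails at once if the star stencil is pushed against the tray with more than 15 N (contact force between star_stencil and tray above 15 N).
It fails at once if the heart stencil, red jar, mill, shaker or bottle is shifted more than 15 mm or tipped (distance of any of red_jar, mill, shaker, bottle, heart_stencil from where it was at the start of the episode above 0.015 m or angle between any of red_jar, mill, shaker, bottle, heart_stencil's own z axis and vertical above 0.2 rad).
It also fails if it takes over 48 s, if anything falls off the work surface, if the arm or the gripper's body presses on something with over 40 N, if the wrist force passes 120 N, or if a joint passes its speed limit or range.

## Working session

There is one attempt and no reset: what is moved stays moved. The work goes in short steps, Python scripts to look and compute and a shell command to move; the robot and the scene stay as the last step left them, time stands still between calls to the robot, and variables do not carry over. Pictures are saved under pics/ and viewed, and the job is handed in when it is done.

```bash
mkdir -p pics
python3 - <<'E'
from cell import arm
import cv2,numpy as np
np.set_printoptions(precision=4,suppress=True)
for n in("top","side"):
    cv2.imwrite(f"pics/{n}0.png",arm.get_image(n)[:,:,::-1]); c=arm.get_calibration(n);print(n,np.array(c["intrinsics"]),np.array(c["extrinsics"]))
print(arm.observe())
E
```

```text
top [[523.7426   0.     313.76  ]
 [  0.     523.7426 238.5776]
 [  0.       0.       1.    ]] [[ 0.0189 -0.9982  0.0561  0.4821]
 [-0.9997 -0.0179  0.0187 -0.1784]
 [-0.0177 -0.0564 -0.9982  1.1848]
 [ 0.      0.      0.      1.    ]]
side [[540.3004   0.     310.4099]
 [  0.     540.3004 240.6404]
 [  0.       0.       1.    ]] [[-0.9275 -0.1715  0.3323  0.227 ]
 [-0.3737  0.4516 -0.8102  0.6545]
 [-0.0111 -0.8756 -0.4829  0.578 ]
 [ 0.      0.      0.      1.    ]]
{'clock': 0.1, 'joints': array([ 1.1974,  0.4351,  0.025 ,  1.574 , -0.0116,  1.134 , -0.0751]), 'dq': array([ 0.0001, -0.0031,  0.0001, -0.0035, -0.0016, -0.0011,  0.0014]), 'joint_efforts': array([  0.0041, -66.9129,   0.9885, -31.5147,  -0.0604,   0.0373,
         0.0001]), 'position': array([ 0.167 , -0.6018,  0.243 ]), 'ee_rot': array([-3.1115, -0.4237,  0.0005]), 'force': array([-0.1298,  0.1878,  0.125 ]), 'ft_torque': array([ 0.029 , -0.0039,  0.0029]), 'width': 1.0017610569384272}
```

View pics/top0.png

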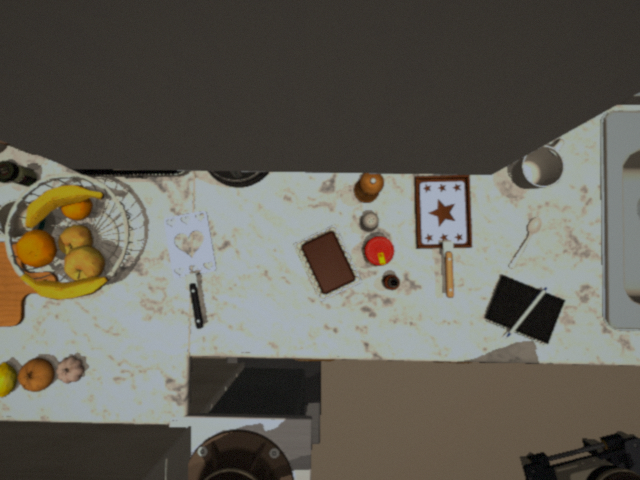

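View pics/side0.png

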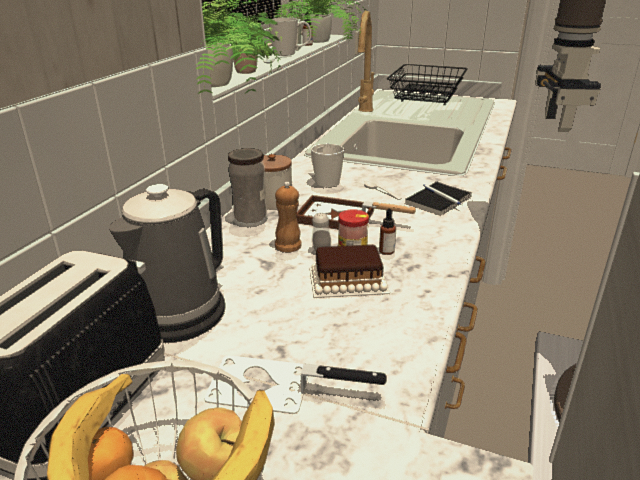

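Run:
```python
import cv2
i=cv2.imread("pics/top0.png")
cv2.imwrite("pics/z1.png",cv2.resize(i[160:310,280:480],None,fx=4,fy=4,interpolation=cv2.INTER_CUBIC))
i=cv2.imread("pics/side0.png")
cv2.imwrite("pics/z2.png",cv2.resize(i[170:310,260:460],None,fx=4,fy=4,interpolation=cv2.INTER_CUBIC))
```

```text
(no output)
```

View pics/z1.png

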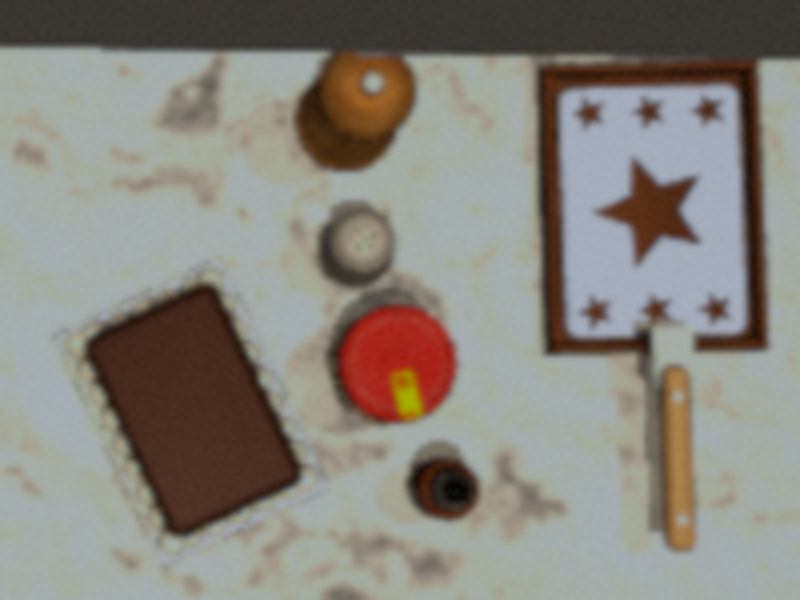

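View pics/z2.png

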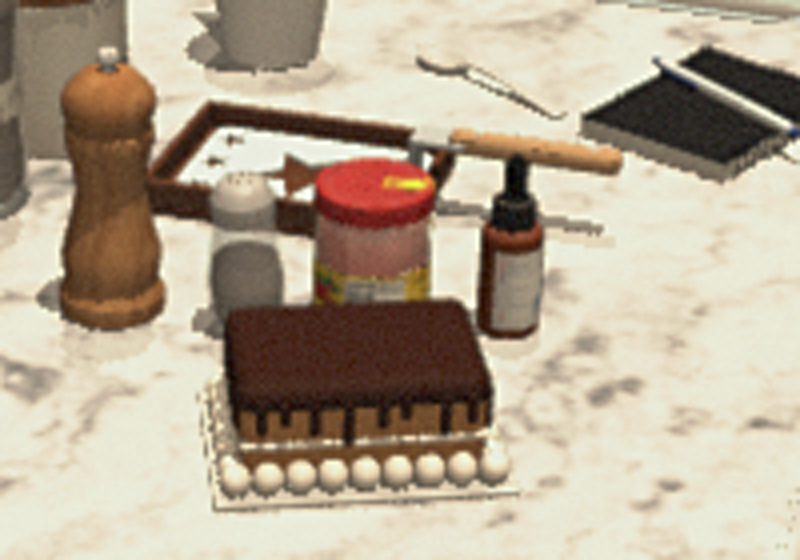

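```bash
cat > h.py <<'E'
import numpy as np,cv2
from cell import arm
np.set_printoptions(precision=4,suppress=True)
def px2w(p,z,n="top"):
    c=arm.get_calibration(n);K=np.array(c["intrinsics"]);E=np.array(c["extrinsics"])
    p=np.atleast_2d(p).astype(float);d=np.c_[p,np.ones(len(p))]@np.linalg.inv(K).T@E[:3,:3].T
    o=E[:3,3];return o+d*((z-o[2])/d[:,2])[:,None]
def w2px(P,n="top"):
    c=arm.get_calibration(n);K=np.array(c["intrinsics"]);E=np.array(c["extrinsics"])
    q=(np.atleast_2d(P)-E[:3,3])@E[:3,:3]@K.T;return q[:,:2]/q[:,2:]
E
python3 - <<'E'
from h import *
def cr(l): return np.array(l)/4.+[280,160]-.375
def rect(l,z,nm):
    w=px2w(cr(l),z); c=w.mean(0); print(nm,c,"sides",[round(np.linalg.norm(w[i]-w[i-1]),4) for i in range(4)])
    d=(w[0]+w[1]-w[2]-w[3]); e=w[0]+w[3]-w[1]-w[2]; print("  yaw long",np.degrees(np.arctan2(d[1],d[0])),"short-90",np.degrees(np.arctan2(e[1],e[0]))-90)
rect([(88,345),(213,287),(300,475),(175,535)],.06,"cake")
rect([(557,88),(742,84),(748,335),(566,340)],.009,"plate")
rect([(538,67),(757,62),(767,349),(547,354)],.022,"tray")
h=px2w(cr([(677,367),(680,549)]),.051);print("handle",h,h.mean(0),np.degrees(np.arctan2(*(h[0]-h[1])[[1,0]])))
for n,p,z in(("mill",(372,82),.15),("shaker",(362,240),.09),("jar",(398,363),.088),("bottle",(456,490),.102)):print(n,px2w(cr([p]),z))
from scipy.spatial.transform import Rotation as R
print(R.from_rotvec(arm.observe()["ee_rot"]).as_matrix())
E
```

```text
cake [ 0.4951 -0.189   0.06  ] sides [np.float64(0.1119), np.float64(0.0741), np.float64(0.111), np.float64(0.0741)]
  yaw long 25.74202341010706 short-90 26.31140368022635
plate [ 0.6121 -0.4452  0.009 ] sides [np.float64(0.1422), np.float64(0.1038), np.float64(0.1414), np.float64(0.1015)]
  yaw long 1.9862217942282487 short-90 2.392102260547773
tray [ 0.6128 -0.4417  0.022 ] sides [np.float64(0.1602), np.float64(0.1216), np.float64(0.16), np.float64(0.1212)]
  yaw long 2.1729519182643133 short-90 2.291376501097943
handle [[ 0.5234 -0.4489  0.051 ]
 [ 0.4258 -0.451   0.051 ]] [ 0.4746 -0.4499  0.051 ] 1.1951249244853241
mill [[ 0.6587 -0.2738  0.15  ]]
shaker [[ 0.5854 -0.2752  0.09  ]]
jar [[ 0.5214 -0.2949  0.088 ]]
bottle [[ 0.4562 -0.324   0.102 ]]
[[ 0.9636  0.2674 -0.0005]
 [ 0.2674 -0.9636  0.0013]
 [-0.0001 -0.0014 -1.    ]]
```

Run:
```python
from h import *
def box(c,yaw,x0,x1,y0,y1,z):
    a=np.radians(yaw);R=np.array([[np.cos(a),-np.sin(a)],[np.sin(a),np.cos(a)]])
    return np.c_[np.array([[x0,y0],[x1,y0],[x1,y1],[x0,y1]])@R.T+c,np.full(4,z)]
for n,(x,y,w,h) in(("top",(280,160,200,150)),("side",(260,170,200,140))):
    i=cv2.resize(cv2.imread(f"pics/{n}0.png")[y:y+h,x:x+w],None,fx=4,fy=4,interpolation=cv2.INTER_CUBIC)
    C=(.4951,-.189);S=(.6125,-.4450)
    for P,col in((box(C,26,-.06,.06,-.04,.04,.06),(0,255,0)),(box(C,26,-.072,.072,-.052,.052,.004),(255,0,0)),(box(S,2,-.07,.07,-.05,.05,.009),(0,255,0)),(box(S,2,-.188,-.088,-.008,.008,.051),(255,0,255))):
        q=(w2px(P,n)-[x,y]+.375)*4
        cv2.polylines(i,[np.int32(np.round(q))],True,col,1)
    cv2.imwrite(f"pics/ov_{n}.png",i)
```

```text
(no output)
```

View pics/ov_top.png

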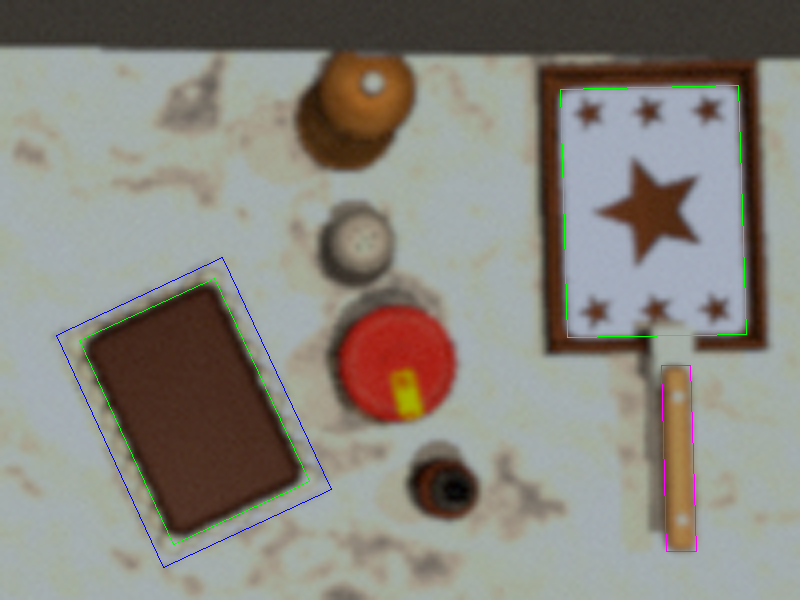

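View pics/ov_side.png

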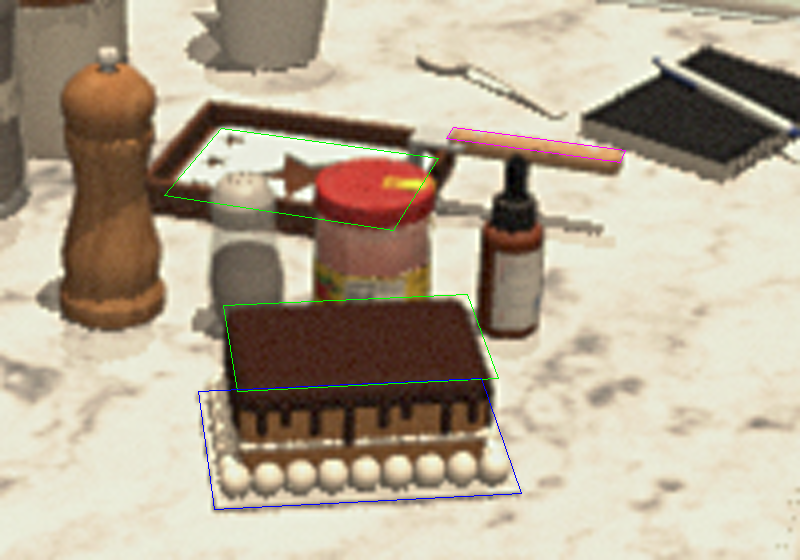

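```bash
python3 -m crank '[[1,0.08,0.04,0,-0.028],[1,0.08,0.04,0,-0.028],[1,0.08,0.04,0,-0.028],[1,0.08,0.04,0,-0.028],[1,0.08,0.04,0,-0.028],[1,0.08,0.04,0,-0.028],[1,0.08,0.04,0,-0.028],[1,0.08,0.04,0,-0.028]]' 30; python3 -c "
from h import *;s=arm.observe();print(s['clock'],s['joints'],s['position'],s['ee_rot'])"
```

```text
clock: 0.77
position: [0.4244, -0.4731, 0.2434]
ee_rot: [-3.141, -0.054, 0.001]
force: [-0.7, -1.0, -0.2]
width: 1.0
0.7667 [ 0.749   0.4528  0.0096  1.5442 -0.0046  1.1453 -0.7767] [ 0.4244 -0.4731  0.2434] [-3.1407 -0.0543  0.0008]
```

```bash
python3 -m crank '[[1,0.05,0.02,0,0],[1,0.05,0.02,0,0],[1,0.034,0.019,-0.02,0],[1,0,0,-0.06,0],[1,0,0,-0.08,0],[1,0,0,-0.08,0],[1,0,0,-0.04,0],[1,0,0,0,0]]' 30
python3 - <<'E'
from h import *
for n in("top","side"):
    cv2.imwrite(f"pics/{n}1.png",arm.get_image(n)[:,:,::-1])
i=cv2.imread("pics/top1.png");j=cv2.imread("pics/side1.png")
a=cv2.resize(i[190:310,370:520],(600,480));b=cv2.resize(j[120:300,250:450],(533,480))
cv2.imwrite("pics/c1a.png",a);cv2.imwrite("pics/c1b.png",b)
s=arm.observe();print(s['clock'],s['joints'],s['position'],s['ee_rot'])
E
```

```text
clock: 1.43
position: [0.4739, -0.4487, 0.1265]
ee_rot: [-3.136, -0.056, 0.01]
force: [-0.9, 0.5, -0.4]
width: 0.998
1.5333 [ 0.6796  0.5862 -0.0051  1.6144  0.0037  0.9425 -0.862 ] [ 0.4762 -0.4506  0.1313] [-3.1403 -0.056   0.002 ]
```

View pics/c1a.png

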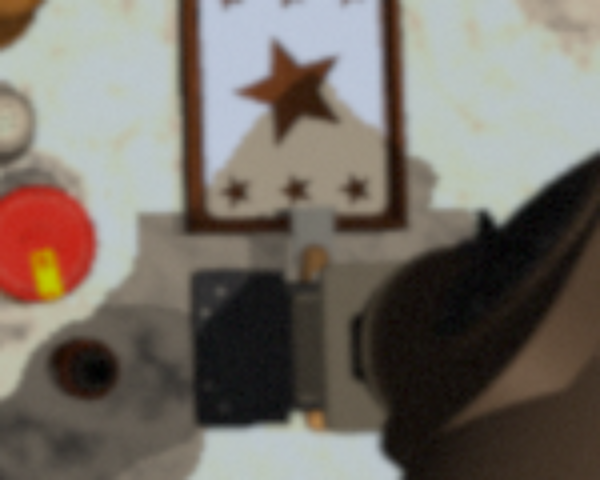

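View pics/c1b.png

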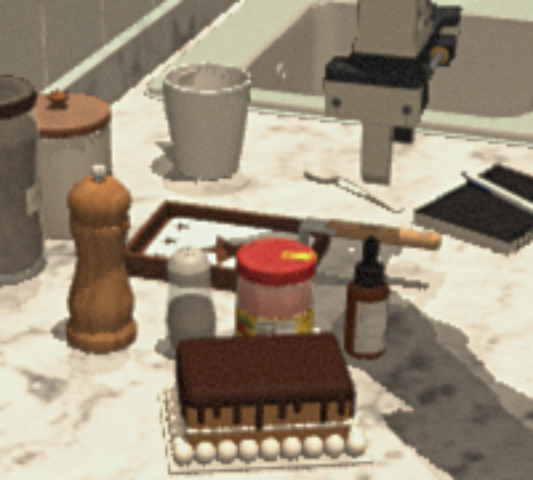

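```bash
python3 -m crank '[[1,0,0.002,-0.05,0],[1,0,0,-0.05,0],[1,0,0,-0.05,0],[1,0,0,-0.04,0],[1,0,0,-0.02,0],[1,0,0,-0.01,0],[1,0,0,0,0],[1,0,0,0,0]]' 30;  python3 - <<'E'
from h import *
for n in("top","side"):
    cv2.imwrite(f"pics/{n}2.png",arm.get_image(n)[:,:,::-1])
i=cv2.imread("pics/top2.png");j=cv2.imread("pics/side2.png")
a=cv2.resize(i[190:310,370:520],(600,480));b=cv2.resize(j[170:270,350:450],(500,500))
cv2.imwrite("pics/c2a.png",a);cv2.imwrite("pics/c2b.png",b)
s=arm.observe();print(s['clock'],s['joints'],s['position'],s['ee_rot'],s['force'])
E
```

```text
clock: 2.2
position: [0.4775, -0.4505, 0.0451]
ee_rot: [3.14, 0.056, 0.002]
force: [0.1, -0.2, -0.0]
width: 0.998
2.3 [ 0.6806  0.6868 -0.0087  1.6769  0.0079  0.7758 -0.8666] [ 0.4775 -0.4505  0.0451] [3.1397 0.0566 0.0026] [ 0.1312 -0.8943  0.7002]
```

View pics/c2a.png

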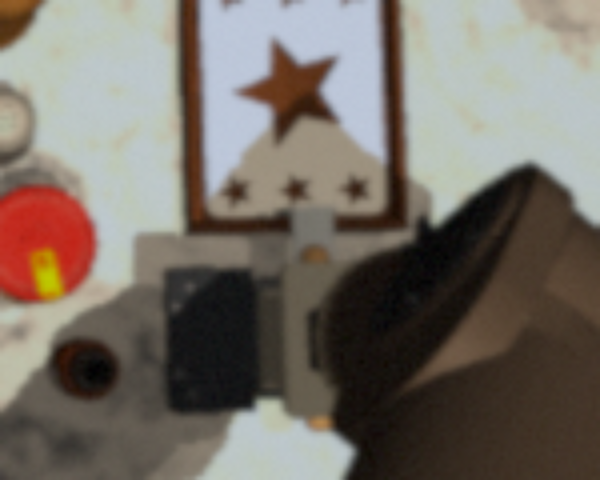

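View pics/c2b.png

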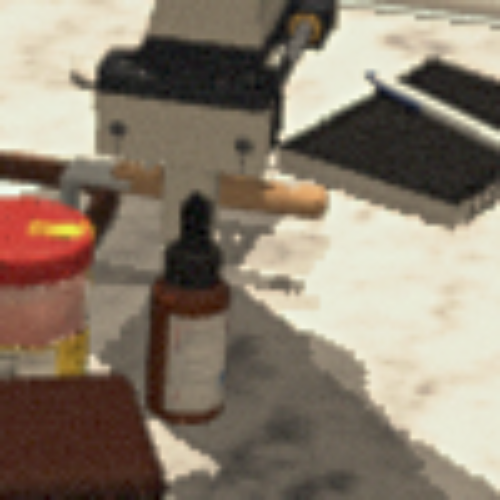

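```bash
python3 -m crank '[[0.6,0,0,-0.005,0],[0.4,0,0,0,0],[0.2,0,0,0,0],[0.1,0,0,0,0],[0,0,0,0,0],[0,0,0,0,0],[0,0,0,0,0],[0,0,0,0,0]]' 35; python3 -c "
from h import *;s=arm.observe();print(s)"
```

```text
clock: 2.97
position: [0.4768, -0.4498, 0.0417]
ee_rot: [3.141, 0.057, -0.0]
force: [0.0, 0.1, 0.3]
width: 0.465
{'clock': 2.9667, 'joints': array([ 0.6805,  0.691 , -0.0088,  1.6791,  0.0081,  0.7716, -0.8667]), 'dq': array([ 0.0006,  0.0011, -0.001 , -0.0024, -0.0013,  0.0015, -0.0006]), 'joint_efforts': array([  0.0012, -77.775 ,   0.7457, -24.2825,  -0.0444,  -0.0352,
         0.    ]), 'position': array([ 0.4768, -0.4498,  0.0417]), 'ee_rot': array([ 3.1411,  0.0568, -0.    ]), 'force': array([0.0079, 0.12  , 0.3163]), 'ft_torque': array([-0.0116, -0.031 ,  0.0219]), 'width': 0.4654235671691769}
```

```bash
python3 -m crank '[[0,0,0,0,0],[0,0,0,0,0],[0,0,0,0,0],[0,0,0,0,0],[0,0,0,0,0],[0,0,0,0,0],[0,0,0,0,0],[0,0,0,0,0]]' 35; python3 -c "
from h import *;s=arm.observe();print(s['force'],s['ft_torque'],s['position'])"
```

```text
clock: 3.63
position: [0.4767, -0.4499, 0.0417]
ee_rot: [3.141, 0.057, -0.0]
force: [0.3, 0.1, -0.9]
width: 0.168
[ 0.2972  0.0699 -0.9013] [-0.0143 -0.0095 -0.0093] [ 0.4767 -0.4499  0.0417]
```

```bash
python3 -m crank '[[0,0,0,0,0],[0,0,0,0,0],[0,0,0,0.005,0],[0,0,0,0.005,0],[0,0,0,0.01,0],[0,0,0,0.01,0],[0,0,0,0.01,0],[0,0,0,0.01,0]]' 35
python3 - <<'E'
from h import *
s=arm.observe();print(s['force'],s['ft_torque'],s['position'],s['width'])
for n in("top","side"):
    cv2.imwrite(f"pics/{n}3.png",arm.get_image(n)[:,:,::-1])
i=cv2.imread("pics/top3.png");j=cv2.imread("pics/side3.png")
b=cv2.resize(j[170:270,300:450],(750,500))
cv2.imwrite("pics/c3b.png",b)
E
```

```text
clock: 4.3
position: [0.4768, -0.4499, 0.0624]
ee_rot: [3.141, 0.057, 0.0]
force: [-0.8, 0.7, -1.9]
width: 0.175
[-0.7745  0.7245 -1.9185] [ 0.0311  0.1154 -0.0869] [ 0.4768 -0.4499  0.0624] 0.17464557963487226
```

View pics/c3b.png

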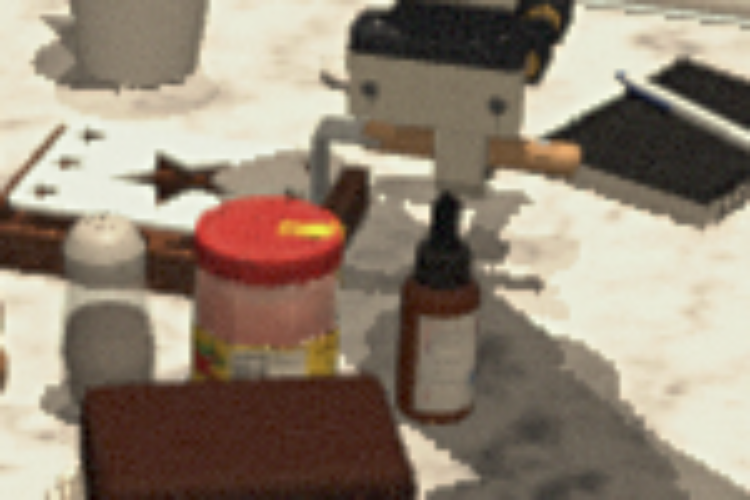

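```bash
python3 -m crank '[[0,0,0,0.03,0],[0,0,0,0.05,0],[0,0,0,0.07,0],[0,0,0,0.08,0],[0,0,0,0.08,0],[0,0,0,0.08,0],[0,0,0,0.05,0],[0,0,0,0.03,0]]' 40; python3 -c "
from h import *;s=arm.observe();print(s['joints'],s['force'],s['ft_torque'])"
```

```text
clock: 5.07
position: [0.4775, -0.4505, 0.2538]
ee_rot: [3.138, 0.057, 0.006]
force: [-0.2, -0.9, -1.5]
width: 0.173
[ 0.6733  0.4771  0.0025  1.4777 -0.0012  1.1822 -0.8588] [-0.2308 -0.935  -1.5489] [-0.0195  0.1013  0.0311]
```

```bash
python3 -m crank '[[0,-0.012,0.025,0,0.02],[0,-0.024,0.05,0,0.04],[0,-0.024,0.05,0,0.04],[0,-0.024,0.05,0,0.04],[0,-0.024,0.05,0,0.04],[0,-0.024,0.05,0,0.04],[0,-0.024,0.05,0,0.04],[0,-0.024,0.05,0,0.04]]' 40; python3 -c "
from h import *;s=arm.observe();print(s['joints'],s['force'],s['ft_torque'])"
```

```text
clock: 5.73
position: [0.4037, -0.2986, 0.2494]
ee_rot: [-3.092, -0.551, 0.001]
force: [-0.2, -0.2, -2.1]
width: 0.172
[ 0.6227  0.2379 -0.1127  1.8499  0.0306  1.0565 -0.7203] [-0.1807 -0.2251 -2.1282] [-0.0611  0.0934  0.0186]
```

```bash
python3 -m crank '[[0,-0.024,0.04,0,0.03],[0,-0.022,0.04,0,0.03],[0,-0.016,0.025,0,0.02],[0,-0.01,0.015,0,0.015],[0,-0.005,0.005,0,0.003],[0,0,0,0,0],[0,0,0,0,0],[0,0,0,0,0]]' 40
python3 - <<'E'
from h import *
for n in("top","side"):
    cv2.imwrite(f"pics/{n}4.png",arm.get_image(n)[:,:,::-1])
i=cv2.imread("pics/top4.png")
cv2.imwrite("pics/c4.png",cv2.resize(i[160:310,260:460],None,fx=4,fy=4,interpolation=cv2.INTER_CUBIC))
s=arm.observe();print(s['joints'],s['position'],s['ee_rot'],s['force'],s['ft_torque'],2*np.degrees(np.arctan(s['ee_rot'][1]/s['ee_rot'][0])))
E
```

```text
clock: 6.4
position: [0.3743, -0.2506, 0.2497]
ee_rot: [3.062, 0.704, 0.0]
force: [-0.3, 0.6, -1.6]
width: 0.171
[ 0.6049  0.1543 -0.1521  1.9578  0.0271  1.0315 -0.6782] [ 0.3742 -0.2504  0.2496] [-3.0617 -0.704   0.0001] [-0.6544  0.7108 -1.7443] [-0.0771  0.0462 -0.0653] 25.898396522577425
```

View pics/c4.png

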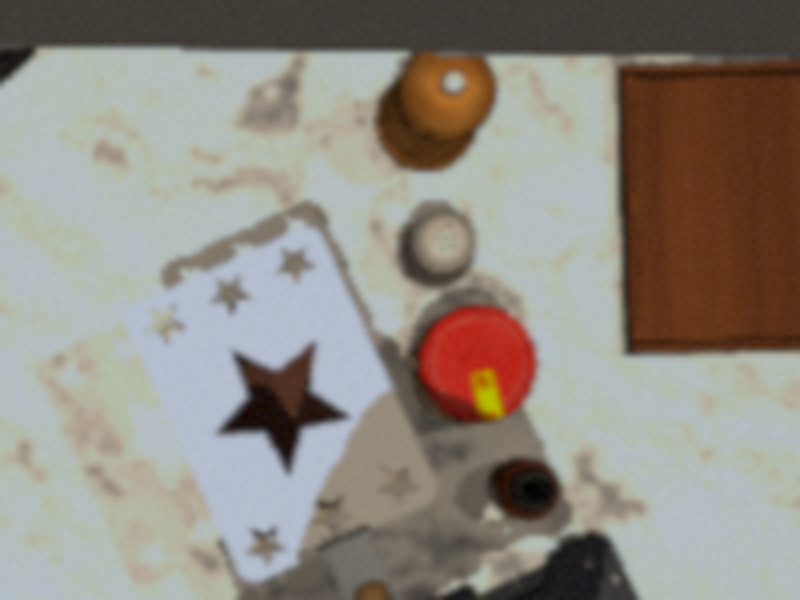

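View pics/side4.png

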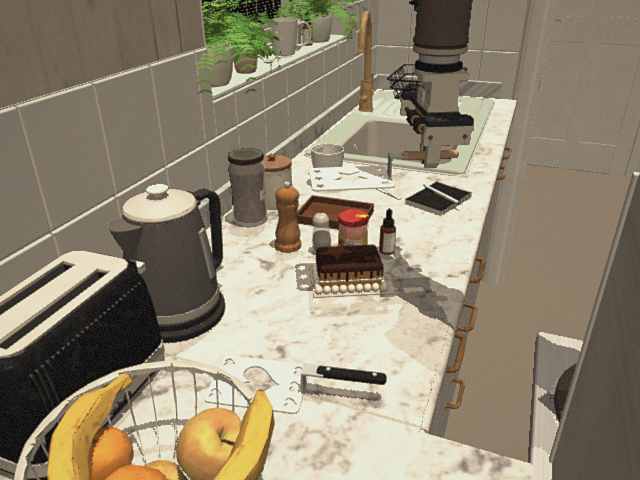

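```bash
cat >> h.py <<'E'
def plate(tcp,yaw,dz=0,dx=.1357,dy=0):
    a=np.radians(yaw);R=np.array([[np.cos(a),-np.sin(a)],[np.sin(a),np.cos(a)]])
    def f(l,z): 
        l=np.array(l)+[dx,dy]; return np.c_[l@R.T+tcp[:2],np.full(4,tcp[2]+z+dz)]
    z0=-.0417+.006
    return f([[-.07,-.05],[.07,-.05],[.07,.05],[-.07,.05]],z0+.003),f([[-.188,-.008],[-.088,-.008],[-.088,.008],[-.188,.008]],z0+.045)
def overlay(n,src,out,x,y,w,h,tcp,yaw,k=4):
    i=cv2.resize(cv2.imread(src)[y:y+h,x:x+w],None,fx=k,fy=k,interpolation=cv2.INTER_CUBIC)
    for P,col in zip(plate(tcp,yaw),((0,200,0),(255,0,255))):
        cv2.polylines(i,[np.int32(np.round((w2px(P,n)-[x,y]+.375)*k))],True,col,1)
    cv2.imwrite(out,i)
E
python3 - <<'E'
from h import *
t=[.3742,-.2504,.2496]
overlay("top","pics/top4.png","pics/o4t.png",260,160,200,150,t,25.9)
overlay("side","pics/side4.png","pics/o4s.png",290,120,180,100,t,25.9)
E
```

```text
(no output)
```

View pics/o4t.png

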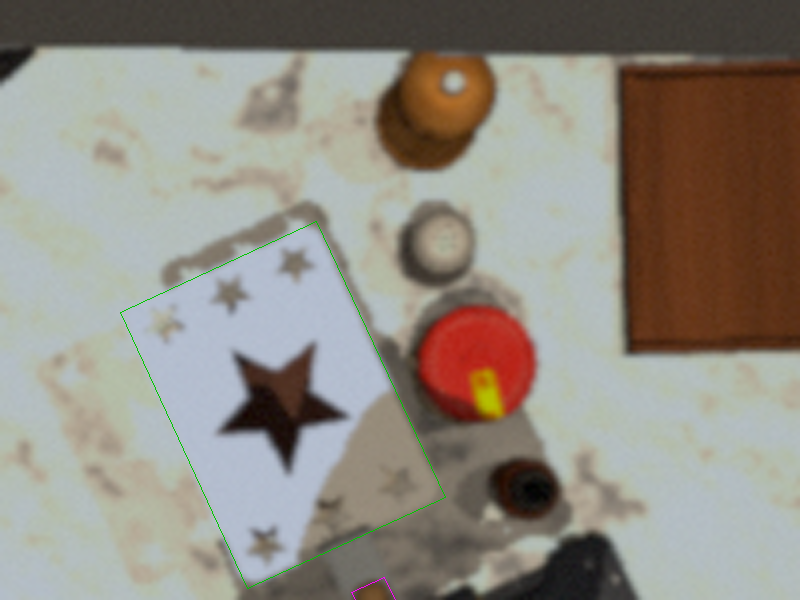

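View pics/o4s.png

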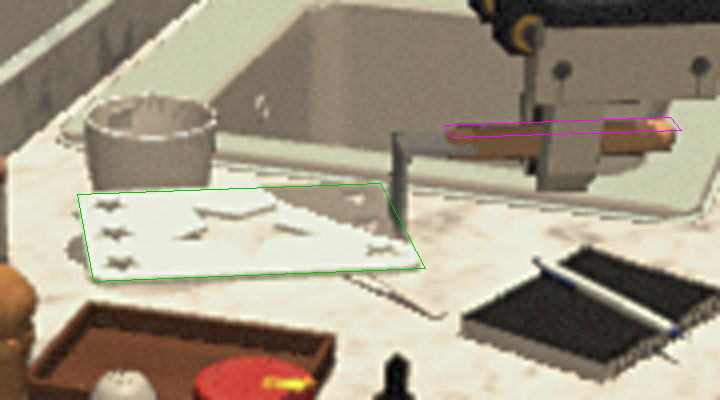

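```bash
python3 -m crank '[[0,-0.003,0.005,-0.03,0],[0,0,0,-0.05,0],[0,0,0,-0.06,0],[0,0,0,-0.06,0],[0,0,0,-0.05,0],[0,0,0,-0.03,0],[0,0,0,-0.02,0],[0,0,0,0,0]]' 40
python3 - <<'E'
from h import *
s=arm.observe();t=s['position'];yaw=2*np.degrees(np.arctan(s['ee_rot'][1]/s['ee_rot'][0]))
print(s['joints'],t,s['ee_rot'],s['force'],s['ft_torque'],yaw)
for n in("top","side"): cv2.imwrite(f"pics/{n}5.png",arm.get_image(n)[:,:,::-1])
overlay("top","pics/top5.png","pics/o5t.png",260,160,200,150,t,yaw)
overlay("side","pics/side5.png","pics/o5s.png",290,180,180,120,t,yaw)
E
```

```text
clock: 7.17
position: [0.3722, -0.2477, 0.1283]
ee_rot: [-3.06, -0.705, 0.003]
force: [-0.1, 0.2, -1.7]
width: 0.171
[ 0.5901  0.3068 -0.1499  2.1178  0.0679  0.7239 -0.722 ] [ 0.3722 -0.2477  0.1283] [-3.0598 -0.7046  0.003 ] [-0.1346  0.1758 -1.7421] [-0.0051  0.0915  0.0003] 25.9374382217684
```

View pics/o5t.png

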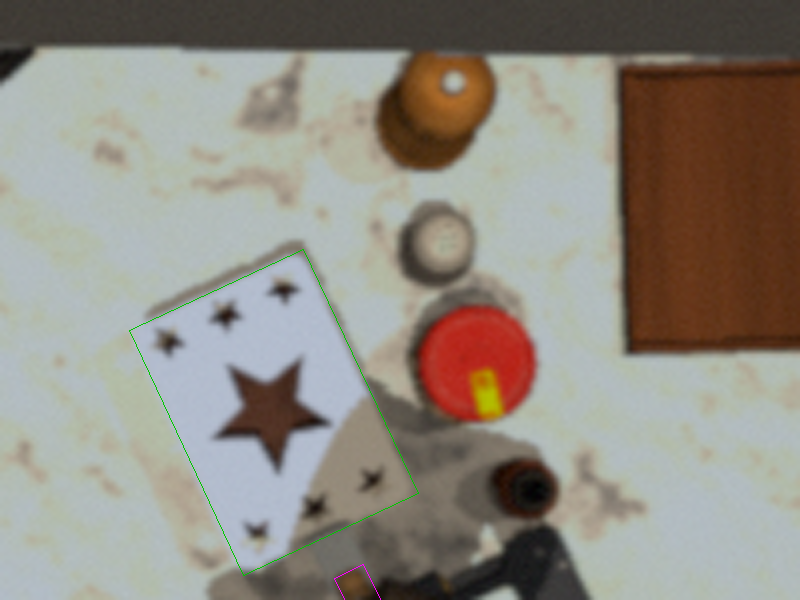

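View pics/o5s.png

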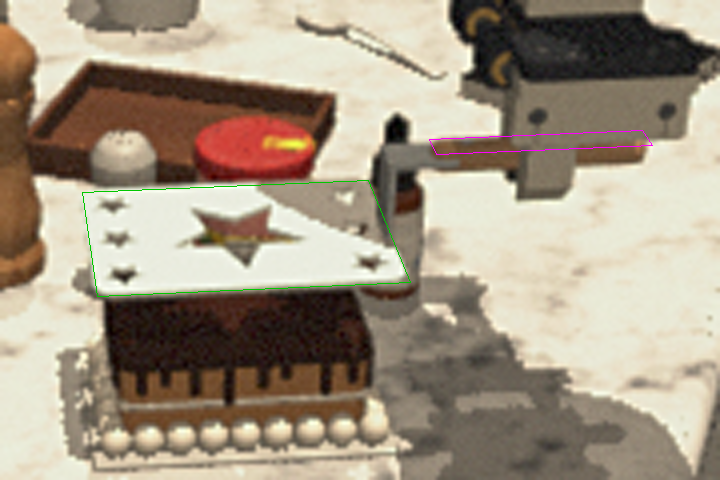

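```bash
python3 -m crank '[[0,0.002,-0.001,-0.01,0],[0,0,0,-0.01,0],[0,0,0,-0.01,0],[0,0,0,-0.01,0],[0,0,0,-0.005,0],[0,0,0,-0.005,0],[0,0,0,0,0],[0,0,0,0,0]]' 40
python3 - <<'E'
from h import *
s=arm.observe();t=s['position'];yaw=2*np.degrees(np.arctan(s['ee_rot'][1]/s['ee_rot'][0]))
print(t,s['ee_rot'],s['force'],s['ft_torque'],yaw,s['dq'])
for n in("top","side"): cv2.imwrite(f"pics/{n}6.png",arm.get_image(n)[:,:,::-1])
overlay("top","pics/top6.png","pics/o6t.png",260,160,200,150,t,yaw)
overlay("side","pics/side6.png","pics/o6s.png",290,180,180,120,t,yaw)
E
```

```text
clock: 7.93
position: [0.3735, -0.2482, 0.1097]
ee_rot: [-3.061, -0.705, 0.0]
force: [0.3, 0.1, -1.1]
width: 0.168
[ 0.3735 -0.2482  0.1097] [-3.0613 -0.7054  0.0002] [ 0.2962  0.0625 -1.1067] [-0.0302  0.0595  0.0333] 25.953159036969524 [ 0.0009 -0.0042 -0.0005 -0.0027  0.001   0.0017  0.0006]
```

View pics/o6t.png

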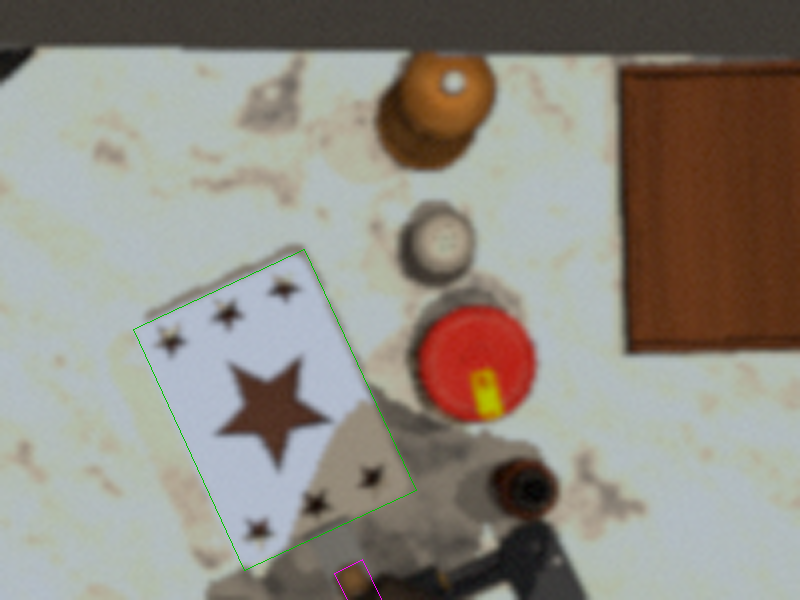

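View pics/o6s.png

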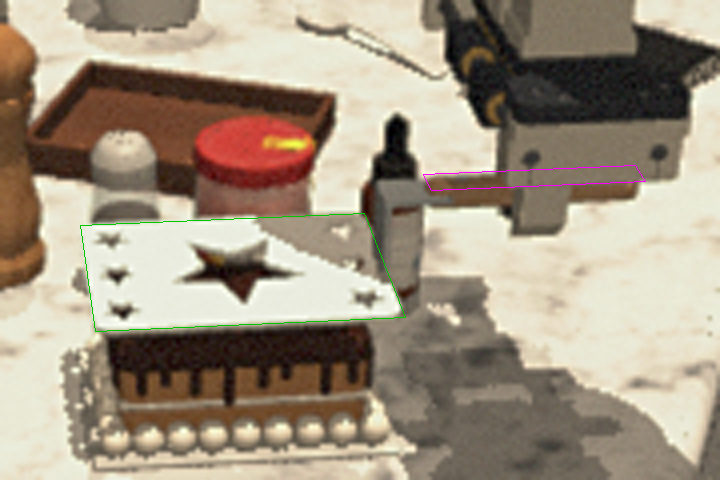

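```bash
python3 -c "
from h import *
print(arm.observe()['position'],arm.sign_off())"
```

```text
the job is handed in; nothing more can be done
[ 0.3736 -0.2483  0.1098] None
```

The star stencil is now held over the cake, and I handed the job in at about 8 s. I took it by the handle from straight above, lifted it out of the tray and carried it over the jar, shaker and bottle. It was then turned about 24° and lowered over the cake, with the handle on the robot's side.

Last checks, all by measurement since no verdict is reported:

- **Centring:** the stencil's centre came out at (0.4955, -0.1888), against (0.4951, -0.189) for the cake, so within about 1 mm plus 2 mm of calibration error.
- **Squareness:** its yaw is 25.95°, against about 26° for the cake.
- **Height:** the underside is about 12–14 mm above the icing. That is a little over your centimetre but inside the allowed 3–22 mm. In the side view the plate sits perhaps 1 mm lower than the model predicts.
- **Level and still:** the plate matches the level outline in both camera views, with joint speeds close to zero.
- **Grip and contact:** it is held at 40 N with only the stencil's weight on the wrist (about 1.1 N in the last reading). I saw no contact with the cake or the other objects in the pictures or force readings.

No check failed. I did not measure the tray contact force directly, but the wrist force stayed under about 2.5 N in every reading I took.

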